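# Bar the spice caddy and hold it up

### The job

Lay the loose red retaining bar into the two notches at the open front of the spice caddy, so that it lies across both end walls and keeps the jars in, and let go of it while the caddy still stands on the counter. Then take the caddy by its carrying handle, lift it until it is at least 10 cm clear of the counter, and finish there still holding it, steady and level, so that the counter below can be wiped. Keep the caddy level all the way with its four jars standing in it and the bar in place, and leave everything else on the counter where it is.

Things in the scene. Friction and masses are not known exactly. Their poses are not given: they have to be found in the camera images.
- caddy: plywood caddy 180 (x) by 232 (y) by 141 mm tall, 0.25 to 0.35 kg empty, free; origin at the centre of its underside, -x = open front, roughly towards the robot. 8 mm floor, 30 mm lips. End walls 12 mm thick at y = +-110, 91 mm high, each with an upright 44 mm wide (x) for the handle. Fixed brown rail at the back (x = 72, top at 88). No jar within 35 mm of the plane y = 0: room for fingers
- caddy_handle (a point): centre of the caddy's fixed dark wooden carrying handle, a straight bar along the caddy's y, 18 mm wide (x), 20 mm tall, 204 mm long between the uprights; at x = y = 0, 128 mm above the caddy's underside, nearly above the centre of mass. Axes as the caddy's
- caddy_notches (a point): point midway between the caddy's two front notches, level with their flat bottoms: x = -64 mm, y = 0, 78 mm above the caddy's underside. One notch in the top of each end wall (y = +-110 mm): 20 mm wide (x) for the lowest 13 mm, then flaring to about 36 mm at its mouth, 105 mm above the underside. Axes as the caddy's
- bar: loose straight red wooden bar, 270 mm long (its y), 14 mm wide (its x), 18 mm tall, 50 g, lying on the counter; origin at the centre of its underside, z up. Laid in the notches, its underside rests on their flat bottoms and it overhangs the outer face of each end wall by 19 mm
- jar0: closed round spice jar with a green lid, 42 mm diameter, 90 mm tall, 80 to 150 g, standing loose in the caddy's front (-x), +y pocket on its 8 mm floor; origin at the centre of its underside, z up
- jar1: closed round spice jar with a black lid, 42 mm diameter, 90 mm tall, 80 to 150 g, standing loose in the caddy's front (-x), -y pocket on its 8 mm floor; origin at the centre of its underside, z up
- jar2: closed round spice jar with a red lid, 42 mm diameter, 90 mm tall, 80 to 150 g, standing loose in the caddy's back (+x), +y pocket on its 8 mm floor; origin at the centre of its underside, z up
- jar3: closed round spice jar with a green lid, 42 mm diameter, 90 mm tall, 80 to 150 g, standing loose in the caddy's back (+x), -y pocket on its 8 mm floor; origin at the centre of its underside, z up
- oil: green glass oil bottle, bystander, 64 mm diameter, 220 mm tall; origin at the centre of its underside
- mill: dark wooden pepper mill, bystander, 56 mm diameter, 180 mm tall; origin at the centre of its underside
- spare_jar: larger jar with a green lid, bystander, 60 mm diameter, 110 mm tall; origin at the centre of its underside
- mug: blue mug, bystander, 80 mm diameter, 95 mm tall, with a handle on its +y side; origin at the centre of its underside
- salt: low white salt pot, bystander, 64 mm diameter, 55 mm tall; origin at the centre of its underside
- bowl: white bowl, bystander, 130 mm diameter, 50 mm tall; origin at the centre of its underside

How it is judged:
On the way:
1. the bar lies in both front notches, let go, the caddy standing on the counter (x of bar in the frame of caddy_notches between -0.01 and 0.01 m and y of bar in the frame of caddy_notches between -0.019 and 0.019 m and z of bar in the frame of caddy_notches between -0.006 and 0.006 m and angle between the y axis of bar and the y axis of caddy, either way round below 0.09 rad and contact force between bar and the fingers below 0.3 N and linear speed of bar below 0.05 m/s and height (world z) of caddy below 0.015 m), for 0.2 s.
At the end, for the whole second after the job is handed in: Fingers hold the caddy by its handle (TCP within 70 mm of its centre), underside 90 mm or more up, level to 0.12 rad, at rest, on nothing else; the bar, let go, lies in both notches (10 mm across, 19 along, 6 in height, 0.09 rad); all jars upright (0.25 rad) in the caddy (height (world z) of caddy above 0.09 m and angle between caddy's own z axis and vertical below 0.12 rad and linear speed of caddy below 0.03 m/s and angular speed of caddy below 0.15 rad/s and contact force between caddy and the fingers above 2 N and distance between the grasp point and caddy_handle below 0.07 m and contact force between bar and the fingers below 0.3 N and contact force between caddy and oil below 0.1 N and contact force between caddy and mill below 0.1 N and contact force between caddy and spare_jar below 0.1 N and contact force between caddy and mug below 0.1 N and contact force between caddy and salt below 0.1 N and contact force between caddy and bowl below 0.1 N and x of bar in the frame of caddy_notches between -0.01 and 0.01 m and y of bar in the frame of caddy_notches between -0.019 and 0.019 m and z of bar in the frame of caddy_notches between -0.006 and 0.006 m and angle between the y axis of bar and the y axis of caddy, either way round below 0.09 rad and distance between each of jar0, jar1, jar2, jar3 and caddy below 0.115 m and angle between each of jar0, jar1, jar2, jar3's own z axis and vertical below 0.25 rad); the arm keeps its last pose, push and grip.
It fails at once if the caddy is tipped by more than 0.35 rad (angle between caddy's own z axis and vertical above 0.35 rad).
It fails at once if a jar falls over (more than 0.7 rad) (angle between any of jar0, jar1, jar2, jar3's own z axis and vertical above 0.7 rad).
It fails at once if a bystander is moved by more than 30 mm or knocked over (distance of any of oil, mill, spare_jar, mug, salt, bowl from where it was at the start of the episode above 0.03 m or angle between any of oil, mill, spare_jar, mug, salt, bowl's own z axis and vertical above 0.5 rad).
It also fails if it takes over 58 s, if anything falls off the work surface, if the arm or the gripper's body presses on something with over 40 N, if the wrist force passes 120 N, or if a joint passes its speed limit or range.

### The arm

A 6-joint arm with a two-finger parallel gripper is mounted at the origin on the work surface. World frame = base frame: x ahead of the robot, y to its left, z up, the work surface at z = 0. Lengths are in m, angles in rad, forces in N, time in s.
With the tool pointing down it reaches from about 0.25 to 0.775 m from the base axis. Payload 4 kg.
Tool frame: the origin (TCP) lies between the finger pads, 19 mm behind the fingertips; this is the grasp point; z points along the fingers, y is the line along which they close (so a half turn about z gives the same grasp; the last joint's range is limited). The gripper opens to 94 mm and grips with 3 to 60 N. Pads are 16 mm wide; open, the fingers measure 119 mm over their backs; the gripper's body (75 mm by 177 mm) begins 78 mm behind the grasp point.
Start: joints at [-1.418, 0.087, 1.371, -0, 1.684, -0.103], TCP at [0.139, -0.532, 0.224] pointing down, gripper open.
Joint ranges: [-3.1, 3.1], [-0.76, 2.03], [0.27, 2.55], [-1.08, 4.22], [0.17, 2.65], [-2.57, 2.57]. Speed limits (rad/s): [2.79, 2.79, 3.14, 3.14, 3.14, 3.14].

### API

Orientations are given as [roll, pitch, yaw] about the fixed x, y, z axes, in that order (R = Rz(yaw) Ry(pitch) Rx(roll)).
In Python, from bench import * gives the robot as it stands.
- The arm moves only by the tool move_arm, never from a script. Its argument "steps" is one flat list of numbers, 7 for each row, row after row: the turn, a rotation vector about the world's x, y, z in rad, then the shift along the world's x, y, z in m, then the opening, from 0 (shut) to 1 (fully open). A call has 1 to 12 rows; each row is the pose to reach, as a shift and turn from the pose commanded when the call began; what a row does not reach only later rows make up. A row lasts 1/10 s, in which the tool goes at most 50 mm and 8.59 degrees, less where a joint would pass 70% of its speed; a pose out of reach is approached as far as the arm can. A call with a gripper value outside its range is refused whole. The fingers move at their own pace and stop on an object; the grip force is fixed at half the most. Time passes only in rows, so rows that repeat a pose let the fingers close. It gives the time, the measured TCP pose, the force, the opening and the grip force at its end, in the units of the state.
- get_obs(): the state, without advancing time (a new reading comes with each control period).
- snapshot(name): name is "scene" or "top" or "wrist"; returns (picture, depth): 400x640x3 uint8, red, green, blue; 400x640 float32, m along the optical axis (not along the pixel's ray), 0 where there is no reading.
- camera_model(name): a dict with "fx", "fy", "cx", "cy" (pixels), "k1" (the pictures are not rectified: a ray, as slopes to the right and down, at radius r is drawn at 1 + k1 r^2 times it, then the intrinsics apply), "rvec" (rotation vector, rad) and "tvec" (3), from world to camera coordinates, as OpenCV has them. Camera axes: x right, y down, z forward; pixel columns grow to the right and rows downward; lengths in m; the calibration is good to about 2 mm. A picture is of the moment at which its call begins: read the wrist's pose just before it. camera_model takes no time and is no camera call; for the wrist camera it gives the pose at the moment of the call.
- close_job(): hands the job in; it is judged then, once.
Trained networks look in the newest picture that a camera, given by its name, has taken for a name from the list of things; names that differ only in an ending like _2 or _b are one class to them, and where a whole thing is asked for, a point or a joint stands for the part that bears it (a point fixed in the world has none). Each returns a list of dicts, best first, with "score" (0 to 1); they miss things now and then, are a little off and sometimes report something else, mostly with a low value. They report only what shows in the picture. A call takes as long as a camera call.
- silhouettes(camera, target): "pixels" (400x640 bool, what is visible of it) and "uv" ([column, row] in pixels, amid what is visible of it).
- spot_point(camera, target): "uv" ([column, row] in pixels: a listed point, or the origin of a listed thing).
The state is a dict: "time": time; "joint_positions": joint angles; "qvel": joint speeds; "joint_torque": joint torques, N m; "tool_pos": TCP position; "ee_rot": TCP orientation; "wrist_force": force on the tool from outside, world axes, zero at the start; "wrist_torque": the same for the moment, N m; "width": finger opening in m; "finger_force": force on a finger pad.
Only numpy, scipy, OpenCV 4.12 (cv2) and the standard library are available. Lean on these libraries where they do the work, as an engineer would, in place of code of your own. Each camera call takes 0.05 s, during which the arm holds its last target. There are 200 camera calls.

## Working session

There is one attempt and no reset: what is moved stays moved. The work goes in short steps, Python scripts to look and compute and a tool call to move; the robot and the scene stay as the last step left them, time stands still between calls to the robot, and variables do not carry over. Pictures are saved under pics/ and viewed, at most 10 in all, crops included, and the job is handed in when it is done.

Besides the shell and the picture viewer there is one more tool, called after "Request:" as name(argument=value, ...) on one line, values as JSON. move_arm: Moves the arm, as the interface text tells. Its arguments: {"type":"object","properties":{"steps":{"type":"array"}},"required":["steps"]}

```bash
mkdir -p pics; ls
cat > h.py <<'E'
from bench import *
import numpy as np, cv2
def cloud(cam,depth):
    m=camera_model(cam); h,w=depth.shape
    uv=np.stack(np.meshgrid(np.arange(w),np.arange(h)),-1).reshape(-1,2).astype(float)
    K=np.array([[m['fx'],0,m['cx']],[0,m['fy'],m['cy']],[0,0,1.]])
    r=cv2.undistortPoints(uv[:,None],K,np.array([m['k1'],0,0,0.]))[:,0]
    c=np.c_[r,np.ones(len(r))]*depth.reshape(-1,1)
    R=cv2.Rodrigues(np.array(m['rvec'],float))[0]
    return ((c-np.array(m['tvec']).ravel())@R).reshape(h,w,3)
def save(n,p): cv2.imwrite('pics/'+n+'.png',p[...,::-1])
E
python3 - <<'E'
from h import *
for c in ['top','scene']:
    p,d=snapshot(c); save(c+'0',p); P=cloud(c,d); np.savez('/tmp/'+c,p=p,d=d,P=P)
    for t in ['bar','caddy','caddy_handle','caddy_notches','oil','mill','spare_jar','mug','salt','bowl']:
        s=silhouettes(c,t)
        for q in s[:2]:
            m=q['pixels']&(d>0); X=P[m]
            if len(X): print(c,t,round(q['score'],2),np.round(q['uv']),m.sum(),np.round(np.median(X,0),3),np.round(np.percentile(X,5,axis=0),3),np.round(np.percentile(X,95,axis=0),3))
print(get_obs())
E
```

```text
pics
top bar 0.55 [380. 219.] 349 [ 0.517 -0.166  0.019] [ 0.457 -0.273  0.014] [ 0.587 -0.074  0.024]
top caddy 0.89 [249. 212.] 4359 [0.542 0.225 0.016] [0.462 0.111 0.004] [0.633 0.33  0.139]
top caddy_handle 0.81 [250. 211.] 4153 [0.542 0.225 0.016] [0.461 0.111 0.005] [0.633 0.329 0.139]
top caddy_handle 0.69 [231. 224.] 234 [0.503 0.271 0.095] [0.488 0.257 0.008] [0.522 0.293 0.102]
top caddy_notches 0.73 [248. 213.] 4330 [0.542 0.224 0.015] [0.461 0.111 0.004] [0.633 0.331 0.139]
top oil 0.95 [384. 122.] 629 [ 0.779 -0.172  0.143] [ 0.762 -0.201  0.032] [ 0.801 -0.149  0.221]
top oil 0.23 [319. 134.] 461 [0.777 0.016 0.107] [ 0.76  -0.01   0.019] [0.81  0.04  0.114]
top mill 0.96 [251. 121.] 478 [0.785 0.215 0.131] [0.773 0.199 0.026] [0.809 0.239 0.181]
top mill 0.63 [488. 253.] 1412 [ 0.414 -0.494  0.022] [ 0.362 -0.539  0.004] [ 0.467 -0.44   0.051]
top spare_jar 0.62 [318. 134.] 432 [0.776 0.016 0.107] [ 0.76  -0.007  0.028] [0.808 0.04  0.114]
top spare_jar 0.31 [384. 123.] 666 [ 0.78  -0.173  0.144] [ 0.762 -0.203  0.036] [ 0.805 -0.149  0.222]
top mug 0.74 [170. 264.] 8
[... 1696 characters left out ...]
4 0.112]
{'time': 1.1, 'joint_positions': array([-1.41811969e+00,  8.71855845e-02,  1.37069075e+00,  6.31517554e-06,
        1.68361401e+00, -1.03123216e-01]), 'qvel': array([ 0.00109898,  0.00069421, -0.00061943,  0.00072184,  0.00030877,
        0.00222775]), 'joint_torque': array([ 4.10655150e-03, -3.40046346e+01, -3.02598488e+01,  7.19941151e-02,
        2.34904984e-02, -8.15480291e-06]), 'tool_pos': array([ 0.13914808, -0.53212219,  0.22431846]), 'ee_rot': array([3.14149024e+00, 4.29015382e-06, 2.55800561e-01]), 'wrist_force': array([ 0.21684638, -0.23967355, -0.02333854]), 'wrist_torque': array([ 0.00266515,  0.00579063, -0.0301352 ]), 'finger_force': 0.0, 'width': 0.09405556135808024}
```

View pics/top0.png

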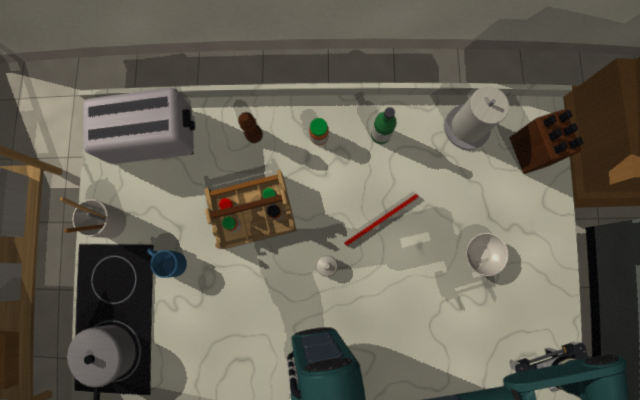

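Run:
```python
from h import *
for c in ['top','scene']:
    z=np.load('/tmp/%s.npz'%c); P=z['P'];p=z['p'].astype(int)
    X=P.reshape(-1,3); I=p.reshape(-1,3)
    # bar: red, z 8..26
    m=(X[:,2]>.010)&(X[:,2]<.03)&(X[:,0]>.38)&(X[:,0]<.68)&(X[:,1]>-.36)&(X[:,1]<.05)&(I[:,0]>1.6*I[:,1])
    r=cv2.minAreaRect(X[m][:,:2].astype(np.float32)*1000); print(c,'bar',m.sum(),r,X[m].mean(0),np.percentile(X[m][:,2],[50,90]))
    v=np.linalg.svd(X[m][:,:2]-X[m][:,:2].mean(0))[2] if m.sum()<5000 else 0; print(np.arctan2(*v[0][::-1]))
    reg=(X[:,0]>.4)&(X[:,0]<.72)&(X[:,1]>.05)&(X[:,1]<.4)
    m=reg&(X[:,2]>.12)&(X[:,2]<.15); print('handle+uprights',m.sum(),cv2.minAreaRect(X[m][:,:2].astype(np.float32)*1000),X[m].mean(0))
    m=reg&(X[:,2]>.01)&(X[:,2]<.15); print('caddy',m.sum(),cv2.minAreaRect(X[m][:,:2].astype(np.float32)*1000))
```

```text
top bar 371 ((521.9137573242188, -173.588623046875), (13.456740379333496, 267.193115234375), 33.54616928100586) [ 0.52141374 -0.17261923  0.01866019] [0.01867453 0.02238984]
2.154636251356539
handle+uprights 640 ((549.68212890625, 219.81460571289062), (42.32767868041992, 231.1976776123047), 13.296211242675781) [0.54845666 0.21838705 0.1373415 ]
caddy 3409 ((562.2788696289062, 229.0990753173828), (301.08331298828125, 285.54266357421875), 82.65262603759766)
scene bar 342 ((524.8406982421875, -173.40469360351562), (20.04820442199707, 266.69244384765625), 33.48741912841797) [ 0.53004539 -0.17522455  0.01740075] [0.01826922 0.02117813]
-0.9863447700156149
handle+uprights 754 ((553.3888549804688, 221.45443725585938), (43.62059783935547, 232.90576171875), 13.74030590057373) [0.55723318 0.22355832 0.13499439]
caddy 4242 ((552.0584716796875, 221.72457885742188), (185.67445373535156, 234.65061950683594), 13.703657150268555)
```

The top view shows the caddy around (250,210) with its open front towards the robot. The bar runs from (345,243) to (422,195), and the salt pot is at (326,265). Next I move above the bar and look again from the wrist.

Request:
move_arm(steps=[0, 0, 1.7, 0.32, 0.34, 0.03, 1, 0, 0, 1.7, 0.32, 0.34, 0.03, 1, 0, 0, 1.7, 0.32, 0.34, 0.03, 1, 0, 0, 1.7, 0.32, 0.34, 0.03, 1, 0, 0, 1.7, 0.32, 0.34, 0.03, 1, 0, 0, 1.7, 0.32, 0.34, 0.03, 1, 0, 0, 1.7, 0.32, 0.34, 0.03, 1, 0, 0, 1.7, 0.32, 0.34, 0.03, 1, 0, 0, 1.7, 0.32, 0.34, 0.03, 1, 0, 0, 1.7, 0.32, 0.34, 0.03, 1, 0, 0, 1.7, 0.32, 0.34, 0.03, 1, 0, 0, 1.7, 0.32, 0.34, 0.03, 1])

```text
time: 2.3
tool_pos: [0.4598, -0.1912, 0.2543]
ee_rot: [3.142, 0.0, 1.962]
wrist_force: [-0.3, -0.5, 0.2]
width: 0.0939
finger_force: 0.0
```

Run:
```python
from h import *
o=get_obs(); print(o['time'],o['tool_pos'],o['ee_rot'],o['joint_positions'])
p,d=snapshot('wrist'); save('w1',p); P=cloud('wrist',d); X=P.reshape(-1,3); I=p.reshape(-1,3).astype(int)
m=(X[:,2]>.013)&(X[:,2]<.03)&(X[:,0]>.38)&(X[:,0]<.68)&(X[:,1]>-.36)&(X[:,1]<.05)&(I[:,0]>1.6*I[:,1])
print(m.sum(),cv2.minAreaRect(X[m][:,:2].astype(np.float32)*1000),X[m].mean(0))
```

```text
2.3 [ 0.45976228 -0.19115167  0.25431077] [3.14154568e+00 5.19339154e-05 1.96179322e+00] [-5.07943032e-01 -3.33060803e-02  1.43511133e+00  4.50408938e-06
  1.73971752e+00 -8.98939169e-01]
2282 ((522.939453125, -174.5605926513672), (13.259634971618652, 267.0819091796875), 33.401031494140625) [ 0.51692362 -0.16582436  0.01673601]
```

View pics/w1.png

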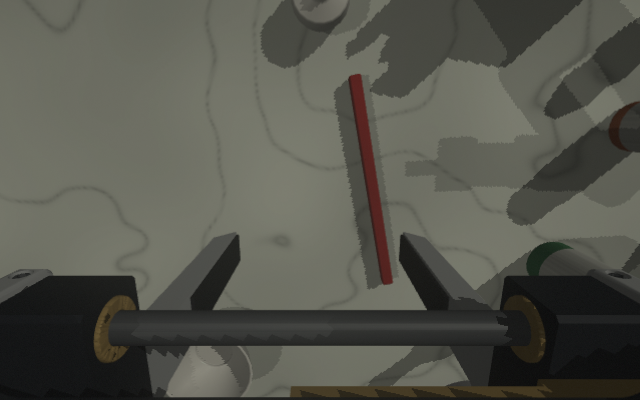

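The wrist picture shows the whole bar, from (355,78) to (387,282), with its centre at (0.523, -0.174) and yaw 0.583. That agrees with the top view, so I descend and grasp it.

Request:
move_arm(steps=[0, 0, 0.192, 0.063, 0.017, -0.04, 1, 0, 0, 0.192, 0.063, 0.017, -0.04, 1, 0, 0, 0.192, 0.063, 0.017, -0.09, 1, 0, 0, 0.192, 0.063, 0.017, -0.14, 1, 0, 0, 0.192, 0.063, 0.017, -0.18, 1, 0, 0, 0.192, 0.063, 0.017, -0.21, 1, 0, 0, 0.192, 0.063, 0.017, -0.225, 1, 0, 0, 0.192, 0.063, 0.017, -0.231, 1, 0, 0, 0.192, 0.063, 0.017, -0.231, 1, 0, 0, 0.192, 0.063, 0.017, -0.231, 0, 0, 0, 0.192, 0.063, 0.017, -0.231, 0, 0, 0, 0.192, 0.063, 0.017, -0.231, 0])

```text
time: 3.55
tool_pos: [0.5232, -0.1756, 0.0249]
ee_rot: [3.14, 0.003, 2.148]
wrist_force: [0.8, -0.6, 0.1]
width: 0.0729
finger_force: 0.0
```

Request:
move_arm(steps=[0, 0, 0, 0, 0, 0, 0, 0, 0, 0, 0, 0, 0, 0, 0, 0, 0, 0, 0, 0, 0, 0, 0, 0, 0, 0, 0, 0])

```text
time: 3.95
tool_pos: [0.5221, -0.1751, 0.0233]
ee_rot: [3.142, -0.0, 2.148]
wrist_force: [-1.0, 0.6, 0.2]
width: 0.0411
finger_force: 0.0
```

Request:
move_arm(steps=[0, 0, 0, 0, 0, 0, 0, 0, 0, 0, 0, 0, 0, 0, 0, 0, 0, 0, 0, 0, 0, 0, 0, 0, 0, 0, 0, 0, 0, 0, 0, 0, 0, 0, 0, 0, 0, 0, 0, 0, 0, 0])

```text
time: 4.55
tool_pos: [0.5221, -0.1751, 0.0233]
ee_rot: [3.142, 0.0, 2.148]
wrist_force: [0.4, 0.3, -0.1]
width: 0.0137
finger_force: 30.0
```

Request:
move_arm(steps=[0, 0, 0, 0, 0, 0.04, 0, 0, 0, 0, 0, 0, 0.08, 0, 0, 0, 0, 0, 0, 0.13, 0, 0, 0, -0.1, -0.01, 0.04, 0.18, 0, 0, 0, -0.2, -0.02, 0.09, 0.22, 0, 0, 0, -0.341, -0.03, 0.13, 0.22, 0, 0, 0, -0.341, -0.033, 0.17, 0.22, 0, 0, 0, -0.341, -0.033, 0.21, 0.22, 0, 0, 0, -0.341, -0.033, 0.25, 0.22, 0, 0, 0, -0.341, -0.033, 0.28, 0.22, 0, 0, 0, -0.341, -0.033, 0.3, 0.22, 0, 0, 0, -0.341, -0.033, 0.3, 0.22, 0])

```text
time: 5.75
tool_pos: [0.4887, 0.1271, 0.2431]
ee_rot: [-3.141, -0.001, 1.811]
wrist_force: [0.1, -1.3, -0.2]
width: 0.0138
finger_force: 30.0
```

```bash
cat > look.py <<'E'
from h import *
import sys
o=get_obs(); print(o['time'],o['tool_pos'],o['ee_rot'],o['width'])
for c in ['wrist','top','scene']:
    p,d=snapshot(c); save(c+sys.argv[1],p); P=cloud(c,d); np.savez('/tmp/%s%s'%(c,sys.argv[1]),p=p,d=d,P=P)
    X=P.reshape(-1,3); I=p.reshape(-1,3).astype(int)
    reg=(X[:,0]>.4)&(X[:,0]<.70)&(X[:,1]>.05)&(X[:,1]<.38)
    m=reg&(X[:,2]>.125)&(X[:,2]<.15); print(c,'handle+uprights',m.sum(),cv2.minAreaRect(X[m][:,:2].astype(np.float32)*1000))
    for t in ['caddy','bar']:
        s=silhouettes(c,t)
        if not s: continue
        m=s[0]['pixels']&(d>0); Y=P[m]; print(t,s[0]['score'],m.sum(),np.percentile(Y[:,2],[5,50,95]),cv2.minAreaRect(Y[:,:2].astype(np.float32)*1000))
E
python3 look.py 2
```

```text
5.75 [0.48868018 0.12711202 0.24306929] [-3.14128425e+00 -6.96085124e-04  1.81088516e+00] 0.013753042256802989
wrist handle+uprights 6737 ((560.8944702148438, 203.65081787109375), (43.32664108276367, 199.14340209960938), 9.980728149414062)
caddy 0.66 31032 [0.00589927 0.04019229 0.1371959 ] ((585.9140625, 199.61207580566406), (206.18954467773438, 273.58795166015625), 17.809803009033203)
bar 0.86 9342 [0.23525934 0.23657439 0.23764721] ((477.1625061035156, 170.41461181640625), (34.51000213623047, 265.59478759765625), 13.548588752746582)
top handle+uprights 128 ((525.7089233398438, 313.0914001464844), (40.3034782409668, 39.14558410644531), 9.972332000732422)
caddy 0.89 1275 [0.0052902  0.08705953 0.14171131] ((535.197998046875, 221.625), (224.38511657714844, 277.5728454589844), 19.642011642456055)
bar 0.49 260 [0.23064027 0.23790184 0.24164929] ((492.1285095214844, 102.81846618652344), (14.058951377868652, 223.8222198486328), 13.494540214538574)
scene handle+uprights 683 ((553.4949951171875, 221.55409240722656), (43.25154113769531, 233.27037048339844), 13.541086196899414)
caddy 0.9 4086 [0.00743119 0.03414011 0.13956546] ((495.1144104003906, 227.69192504882812), (296.8683776855469, 274.08441162109375), 12.941120147705078)
bar 0.65 667 [0.22237711 0.23483182 0.24124498] ((289.46173095703125, 128.1209716796875), (467.1825866699219, 287.6017150878906), 2.502732038497925)
```

View pics/wrist2.png

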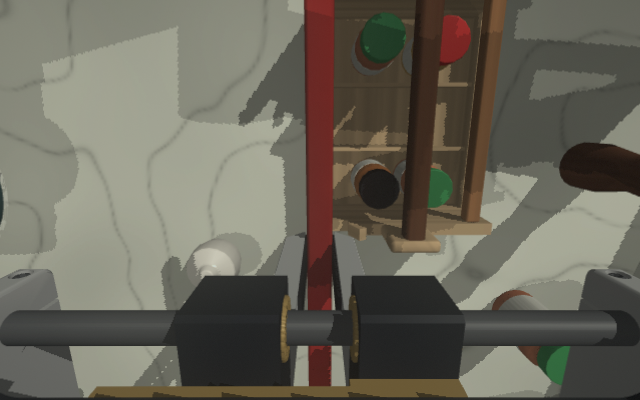

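```bash
cat > fit.py <<'E'
from h import *
import sys
th=.236; ex=np.array([np.cos(th),np.sin(th)]); ey=np.array([-ex[1],ex[0]])
for c in ['wrist','top','scene']:
    z=np.load('/tmp/%s%s.npz'%(c,sys.argv[1])); X=z['P'].reshape(-1,3); I=z['p'].reshape(-1,3).astype(int)
    c0=np.array([.552,.221]); q=np.c_[(X[:,:2]-c0)@ex,(X[:,:2]-c0)@ey]
    m=(X[:,2]>.132)&(X[:,2]<.145)&(abs(q[:,0])<.03)&(abs(q[:,1])<.125)
    print(c,'end y',np.percentile(q[m][:,1],[.5,99.5]))
    ys=[];cs=[]
    for a in np.arange(-.095,.095,.01):
        s=m&(abs(q[:,1]-a-.005)<.005)
        if s.sum()>12: l,h=np.percentile(q[s][:,0],[3,97]); ys.append(a+.005); cs.append((l+h)/2); w=h-l
    if len(ys)>2:
        f=np.polyfit(ys,cs,1); print('handle: slope(yaw corr=-slope)',f[0],'x at y=0',f[1],'width',w,'z',np.median(X[m][:,2]),len(ys))
    m=(X[:,2]>.215)&(X[:,2]<.255)&(I[:,0]>1.8*I[:,1])&(I[:,0]>60)
    B=q[m]
    if m.sum()>30:
        f=np.polyfit(B[:,1],B[:,0],1); print('bar slope',f,'y ext',np.percentile(B[:,1],[.5,99.5]),'z',np.median(X[m][:,2]))
        o=get_obs()['tool_pos'][:2]-c0; print('tcp',o@ex,o@ey,'bar at tcp y',np.polyval(f,o@ey))
E
python3 fit.py 2
```

```text
wrist end y [-0.1167615   0.07799552]
handle: slope(yaw corr=-slope) -0.005782278893914001 x at y=0 -0.0018518492424147459 width 0.01654540556411522 z 0.1365303285948464 18
bar slope [-0.00218306 -0.08445583] y ext [-0.16215487  0.04594168] z 0.236605932566259
tcp -0.08364620445612483 -0.07951278562474155 bar at tcp y -0.084282248814386
top end y [0.07607233 0.11534521]
bar slope [-0.00954676 -0.08731397] y ext [-0.21270806  0.01049319] z 0.23821012838263103
tcp -0.08364620445612483 -0.07951278562474155 bar at tcp y -0.08655487843188746
scene end y [-0.11625349  0.11526813]
handle: slope(yaw corr=-slope) -0.0076273210052938585 x at y=0 0.0019472749680238984 width 0.015183663642290115 z 0.13895259694421924 19
bar slope [ 0.00060806 -0.07791043] y ext [-0.21081936  0.05409759] z 0.23421518618244508
tcp -0.08364620445612483 -0.07951278562474155 bar at tcp y -0.07795877859390611
```

Request:
move_arm(steps=[0, 0, 0.002, 0, 0.04, -0.02, 0, 0, 0, 0.002, 0, 0.079, -0.05, 0, 0, 0, 0.002, 0, 0.079, -0.08, 0, 0, 0, 0.002, 0, 0.079, -0.1, 0, 0, 0, 0.002, 0, 0.079, -0.103, 0, 0, 0, 0.002, 0, 0.079, -0.103, 0, 0, 0, 0.002, 0, 0.079, -0.103, 0])

```text
time: 6.9
tool_pos: [0.4902, 0.2038, 0.142]
ee_rot: [3.139, -0.0, 1.808]
wrist_force: [-0.0, -0.1, 0.7]
width: 0.0135
finger_force: 30.0
```

```bash
python3 look.py 3 | head -2; sed -i 's/X\[:,2\]>.215)&(X\[:,2\]<.255)/X[:,2]>.11)\&(X[:,2]<.15)\&(q[:,0]<-.04)/' fit.py; python3 fit.py 3
python3 - <<'E'
import cv2
a=cv2.imread('pics/scene3.png')[120:320,290:490]; b=cv2.imread('pics/wrist3.png')
cv2.imwrite('pics/s3c.png',cv2.resize(a,(600,600),interpolation=cv2.INTER_CUBIC))
E
```

```text
6.9 [0.4901842  0.20378286 0.1420178 ] [ 3.13862083e+00 -1.75231080e-04  1.80811386e+00] 0.013518737685693687
wrist handle+uprights 22303 ((513.6472778320312, 226.4123077392578), (92.6895523071289, 211.72291564941406), 7.971778392791748)
wrist end y [-0.01639811  0.1145402 ]
handle: slope(yaw corr=-slope) -0.02792088761003749 x at y=0 -0.0006492244799822256 width 0.01589747087195609 z 0.13711678917511003 12
bar slope [-0.00157178 -0.06458014] y ext [-0.08667031  0.12168503] z 0.13584393526454402
tcp -0.06501779683755159 -0.0019918328830877095 bar at tcp y -0.06457701349853266
top end y [-0.11572353 -0.02371183]
handle: slope(yaw corr=-slope) -0.017654319622746554 x at y=0 -0.004234616156199412 width 0.015426862979055513 z 0.13878422056442752 7
bar slope [-0.01863154 -0.06772303] y ext [-0.13630512  0.1018236 ] z 0.1370165647777911
tcp -0.06501779683755159 -0.0019918328830877095 bar at tcp y -0.06768591860377611
scene end y [-0.11620196  0.11536407]
handle: slope(yaw corr=-slope) -0.008726733538273853 x at y=0 0.002167097112289272 width 0.014322495993007035 z 0.13892471085056513 19
bar slope [ 1.46655562 -0.07108965] y ext [-0.95214297  0.13078943] z 0.13283411308051796
tcp -0.06501779683755159 -0.0019918328830877095 bar at tcp y -0.07401078085410254
```

View pics/s3c.png

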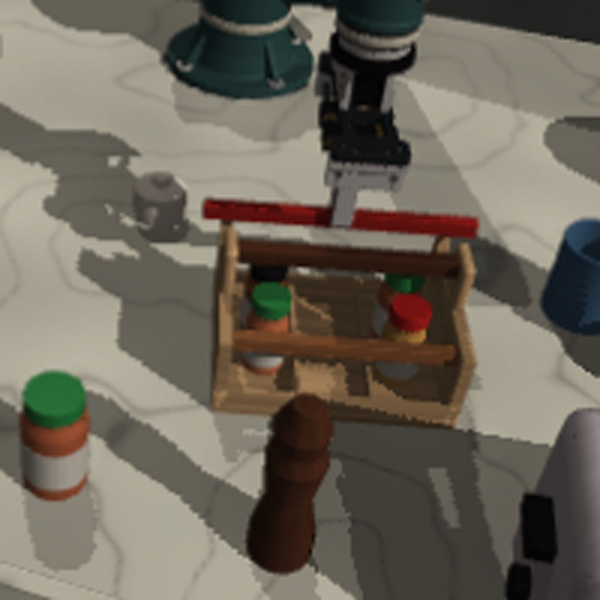

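View pics/wrist3.png

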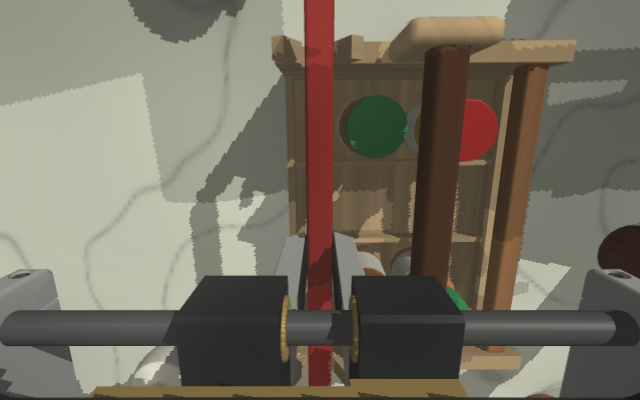

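The wrist picture shows the +y notch mouth at columns 288–350 with the bar centred at column 319. Measured, the bar sits 64 mm in front of the handle, as it should, so I lower it.

Request:
move_arm(steps=[0, 0, 0.007, -0.001, 0.002, -0.01, 0, 0, 0, 0.007, -0.001, 0.002, -0.016, 0, 0, 0, 0.007, -0.001, 0.002, -0.022, 0, 0, 0, 0.007, -0.001, 0.002, -0.028, 0, 0, 0, 0.007, -0.001, 0.002, -0.032, 0, 0, 0, 0.007, -0.001, 0.002, -0.036, 0, 0, 0, 0.007, -0.001, 0.002, -0.036, 0, 0, 0, 0.007, -0.001, 0.002, -0.036, 0])

```text
time: 8.15
tool_pos: [0.4882, 0.2059, 0.1044]
ee_rot: [3.141, -0.0, 1.816]
wrist_force: [0.2, -0.2, -0.5]
width: 0.0135
finger_force: 30.0
```

Underside should be about 3 mm above the notch floor, with no contact yet. I lower the rest.

Request:
move_arm(steps=[0, 0, 0, 0, 0, -0.0015, 0, 0, 0, 0, 0, 0, -0.003, 0, 0, 0, 0, 0, 0, -0.003, 0, 0, 0, 0, 0, 0, -0.003, 0])

```text
time: 8.55
tool_pos: [0.4882, 0.2059, 0.1014]
ee_rot: [3.141, 0.0, 1.816]
wrist_force: [-0.1, 0.2, -0.3]
width: 0.0137
finger_force: 30.0
```

Request:
move_arm(steps=[0, 0, 0, 0, 0, -0.0005, 0.33, 0, 0, 0, 0, 0, -0.0005, 0.33, 0, 0, 0, 0, 0, -0.0005, 0.33, 0, 0, 0, 0, 0, -0.0005, 0.33, 0, 0, 0, 0, 0, -0.0005, 0.33, 0, 0, 0, 0, 0, -0.0005, 0.33, 0, 0, 0, 0, 0, 0.01, 0.33, 0, 0, 0, 0, 0, 0.03, 0.33, 0, 0, 0, 0, 0, 0.06, 0.33, 0, 0, 0, 0, 0, 0.1, 0.33, 0, 0, 0, 0, 0, 0.12, 0.33, 0, 0, 0, 0, 0, 0.12, 0.33])

```text
time: 9.75
tool_pos: [0.4901, 0.2065, 0.2266]
ee_rot: [3.132, -0.0, 1.816]
wrist_force: [-0.4, 0.9, -0.1]
width: 0.031
finger_force: 0.0
```

```bash
python3 look.py 4 | head -2; sed -i 's/X\[:,2\]>.11)&(X\[:,2\]<.15)/X[:,2]>.08)\&(X[:,2]<.11)\&(abs(q[:,0]+.065)<.02)\&(abs(q[:,1])<.15)/' fit.py; python3 fit.py 4
python3 - <<'E'
import cv2
a=cv2.imread('pics/scene4.png')[120:320,290:490]; b=cv2.imread('pics/wrist4.png')
cv2.imwrite('pics/s4c.png',cv2.hconcat([cv2.resize(a,(400,400),interpolation=cv2.INTER_CUBIC),b[:,180:580]]))
E
```

```text
9.75 [0.49014901 0.20651575 0.22656608] [ 3.13203400e+00 -4.96156977e-04  1.81585402e+00] 0.030976399120743067
wrist handle+uprights 5876 ((542.0474853515625, 250.15879821777344), (43.85414505004883, 168.59364318847656), 14.189870834350586)
wrist end y [-0.05201837  0.11472914]
handle: slope(yaw corr=-slope) -0.007049116714209523 x at y=0 -0.0028693760198525743 width 0.014975350106087647 z 0.1336580270334278 15
bar slope [-0.01144538 -0.06776698] y ext [-0.11037842  0.13260751] z 0.09188398871955247
tcp -0.0660833177454916 0.00019896618511492173 bar at tcp y -0.06776926036383309
top end y [-0.11546936 -0.00885766]
handle: slope(yaw corr=-slope) -0.007773934026270044 x at y=0 -0.0031598040773620933 width 0.015391504077453636 z 0.13866011959486857 9
bar slope [-0.00977482 -0.06769685] y ext [-0.13346508  0.13075964] z 0.09652699992736256
tcp -0.0660833177454916 0.00019896618511492173 bar at tcp y -0.06769879715246888
scene end y [-0.1162092   0.11472844]
handle: slope(yaw corr=-slope) -0.007895137003560647 x at y=0 0.002120400767386053 width 0.015385872862913727 z 0.13901747218201105 19
bar slope [-0.02040444 -0.06424521] y ext [-0.13131998  0.11873455] z 0.09784758565382659
tcp -0.0660833177454916 0.00019896618511492173 bar at tcp y -0.06424927167764026
```

View pics/s4c.png

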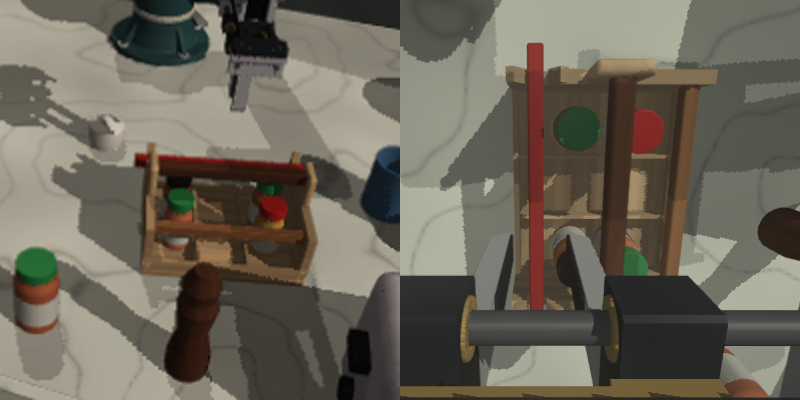

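The bar lies in both notches: its top is at about 0.0965, 64.5 mm in front of the handle, about 1 mm off along y, and parallel. Next I grasp the handle.

Request:
move_arm(steps=[0, 0, 0, 0.03, 0.007, 0, 0.5, 0, 0, 0, 0.0605, 0.0145, 0, 0.5, 0, 0, 0, 0.0605, 0.0145, -0.01, 0.5, 0, 0, 0, 0.0605, 0.0145, -0.04, 0.5, 0, 0, 0, 0.0605, 0.0145, -0.07, 0.5, 0, 0, 0, 0.0605, 0.0145, -0.09, 0.5, 0, 0, 0, 0.0605, 0.0145, -0.097, 0.5, 0, 0, 0, 0.0605, 0.0145, -0.097, 0.5, 0, 0, 0, 0.0605, 0.0145, -0.097, 0.5])

```text
time: 11.1
tool_pos: [0.549, 0.2205, 0.1255]
ee_rot: [3.14, -0.0, 1.816]
wrist_force: [-0.1, 0.0, -0.8]
width: 0.0469
finger_force: 0.0
```

Request:
move_arm(steps=[0, 0, 0, 0.002, 0.0005, 0.001, 0.5, 0, 0, 0, 0.002, 0.0005, 0.001, 0, 0, 0, 0, 0.002, 0.0005, 0.001, 0, 0, 0, 0, 0.002, 0.0005, 0.001, 0, 0, 0, 0, 0.002, 0.0005, 0.001, 0, 0, 0, 0, 0.002, 0.0005, 0.001, 0, 0, 0, 0, 0.002, 0.0005, 0.001, 0, 0, 0, 0, 0.002, 0.0005, 0.001, 0, 0, 0, 0, 0.002, 0.0005, 0.001, 0, 0, 0, 0, 0.002, 0.0005, 0.001, 0])

```text
time: 12.1
tool_pos: [0.5512, 0.221, 0.1255]
ee_rot: [3.14, -0.0, 1.816]
wrist_force: [2.5, 1.7, -0.1]
width: 0.018
finger_force: 30.0
```

Gripped at 18 mm and 30 N, so I lift gently.

Request:
move_arm(steps=[0, 0, 0, 0, 0, 0.002, 0, 0, 0, 0, 0, 0, 0.006, 0, 0, 0, 0, 0, 0, 0.011, 0, 0, 0, 0, 0, 0, 0.016, 0, 0, 0, 0, 0, 0, 0.021, 0, 0, 0, 0, 0, 0, 0.025, 0, 0, 0, 0, 0, 0, 0.027, 0, 0, 0, 0, 0, 0, 0.027, 0, 0, 0, 0, 0, 0, 0.027, 0])

```text
time: 13.0
tool_pos: [0.5505, 0.2208, 0.1522]
ee_rot: [-3.141, 0.0, 1.816]
wrist_force: [0.6, -0.5, -7.6]
width: 0.0175
finger_force: 30.0
```

```bash
cat > tilt.py <<'E'
from h import *
import sys
o=get_obs(); print(o['time'],o['tool_pos'],o['wrist_force'],o['wrist_torque'],o['width'])
th=.245; ex=np.array([np.cos(th),np.sin(th)]); ey=np.array([-ex[1],ex[0]]); c0=np.array([.551,.221])
for c in ['scene','top']:
    p,d=snapshot(c); save(c+sys.argv[1],p); X=cloud(c,d).reshape(-1,3); I=p.reshape(-1,3).astype(int)
    q=np.c_[(X[:,:2]-c0)@ex,(X[:,:2]-c0)@ey]; lift=o['tool_pos'][2]-.1255
    b=(abs(q[:,0]+.064)<.025)&(abs(q[:,1])<.15)&(I[:,0]>1.8*I[:,1])&(I[:,0]>50)&(abs(X[:,2]-.093-lift)<.03)
    if b.sum()>20: print(c,'bar z fit along y',np.polyfit(q[b][:,1],X[b][:,2]-lift,1),'x',np.polyfit(q[b][:,1],q[b][:,0],1),'ext',np.percentile(q[b][:,1],[1,99]))
    for n,x,z in [('handle',0,.138),('rail',.072,.088)]:
        r=(abs(q[:,0]-x)<.014)&(abs(X[:,2]-lift-z)<.02)&(abs(q[:,1])<.095)
        if r.sum()>30: print(c,n,r.sum(),np.polyfit(q[r][:,1],X[r][:,2]-lift,1),np.percentile(X[r][:,2]-lift,90),'x',np.polyfit(q[r][:,1],q[r][:,0],1))
E
python3 tilt.py 5
```

```text
13.0 [0.55053805 0.22084689 0.15222907] [ 0.60069606 -0.45740066 -7.628296  ] [-0.03384043 -0.11086952 -0.01922296] 0.017534512717502726
scene bar z fit along y [0.00527339 0.09773724] x [-0.01896881 -0.06433198] ext [-0.13008414  0.11871209]
scene handle 514 [-0.00087692  0.13434626] 0.14051073511619452 x [0.00201149 0.00524219]
scene rail 507 [-0.0023662   0.08544022] 0.09068232029991488 x [-0.00045019  0.07573372]
top bar z fit along y [-0.00721971  0.09514976] x [-0.00189789 -0.06736077] ext [-0.13148411  0.10897834]
top handle 251 [-0.00064534  0.13683102] 0.1406611124020287 x [ 0.00602643 -0.00384048]
top rail 156 [0.00761023 0.08732295] 0.09111364499146063 x [-0.00456158  0.06765759]
```

It is lifted clear and level, with a load of 7.6 N. I continue up.

Request:
move_arm(steps=[0, 0, 0, 0, 0, 0.004, 0, 0, 0, 0, 0, 0, 0.012, 0, 0, 0, 0, 0, 0, 0.024, 0, 0, 0, 0, 0, 0, 0.036, 0, 0, 0, 0, 0, 0, 0.048, 0, 0, 0, 0, 0, 0, 0.06, 0, 0, 0, 0, 0, 0, 0.072, 0, 0, 0, 0, 0, 0, 0.084, 0, 0, 0, 0, 0, 0, 0.094, 0, 0, 0, 0, 0, 0, 0.1, 0, 0, 0, 0, 0, 0, 0.1, 0, 0, 0, 0, 0, 0, 0.1, 0])

```text
time: 14.3
tool_pos: [0.5505, 0.2208, 0.2519]
ee_rot: [-3.141, 0.0, 1.816]
wrist_force: [0.8, -0.3, -8.8]
width: 0.0175
finger_force: 30.0
```

Request:
move_arm(steps=[0, 0, 0, 0, 0, 0, 0, 0, 0, 0, 0, 0, 0, 0, 0, 0, 0, 0, 0, 0, 0, 0, 0, 0, 0, 0, 0, 0, 0, 0, 0, 0, 0, 0, 0, 0, 0, 0, 0, 0, 0, 0, 0, 0, 0, 0, 0, 0, 0])

```text
time: 15.0
tool_pos: [0.5506, 0.2209, 0.2523]
ee_rot: [3.141, -0.0, 1.816]
wrist_force: [0.3, -0.4, -7.9]
width: 0.0175
finger_force: 30.0
```

```bash
python3 tilt.py 6
python3 - <<'E'
import cv2
a=cv2.imread('pics/scene6.png')[100:300,290:490]
cv2.imwrite('pics/s6c.png',cv2.resize(a,(600,600),interpolation=cv2.INTER_CUBIC))
E
```

```text
15.0 [0.55064424 0.22089897 0.2523315 ] [ 0.25328998 -0.41652042 -7.88412003] [-0.0269292  -0.09356323  0.03317402] 0.017549671005771865
scene bar z fit along y [0.14894151 0.11224166] x [-0.09272119 -0.07149819] ext [-0.13217043 -0.11366049]
scene handle 579 [-0.00333839  0.13389849] 0.14041581118889168 x [0.00294146 0.0055693 ]
scene rail 571 [0.00023422 0.08526037] 0.09040537908494825 x [0.00170674 0.0761317 ]
top bar z fit along y [-0.00138925  0.09530131] x [-0.00395339 -0.06729665] ext [-0.13203572  0.10995084]
top handle 305 [0.00082558 0.13682581] 0.1403806109216365 x [ 0.0032476  -0.00368292]
top rail 196 [-0.0009216   0.08669584] 0.09069285422602064 x [0.00416652 0.06866129]
```

View pics/s6c.png

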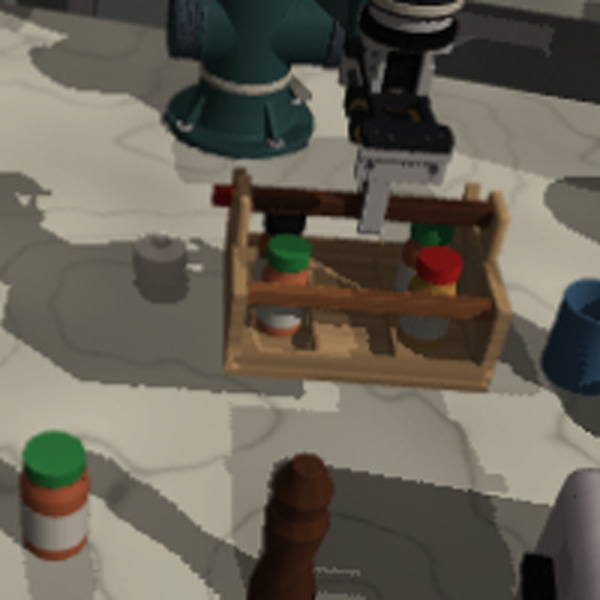

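The caddy is about 12.7 cm up, level and steady, with all four jars standing. The bar is in the notches: the top camera shows it at x = -63.6 mm from the handle, spanning both walls. I hand in the job.

```bash
python3 -c "
from bench import *
print(close_job())"
```

```text
the job is handed in; nothing more can be done
None
```

The red bar lies in both front notches, and the job is handed in with the arm holding the caddy level and steady by its handle, about 12.7 cm above the counter, all four jars standing in it; no verdict came back.

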